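Empty the hanging vial carrier into the waste bin

TASK

Lift the steel carrier of used sample vials up and off its two hooks, tip all six vials out of it into the grey waste bin, and then set the empty carrier down upright on the middle of the black rubber mat and let go. Do not spill a vial on the table, and leave the bottle and the mouse where they are.

Things in the scene. Friction and masses are not known exactly. Their poses are not given: they have to be found in the camera images.
- carrier: Steel trough with a round bar overhead, 167 mm long (its y), 131 wide (x), 119 tall, 0.2-0.34 kg empty. Origin: centre under its rubber feet, z up. Inner floor 18 mm up, 62 x 162 mm; both long sides slope out at 38 degrees to a rim 45 mm up, 65 mm from the middle: it pours over either. End walls to 47 mm. Starts hung by its bar on the stand's two hooks, six loose vials lying in it.
- carrier_bar (a point): Middle of the carrier's overhead bar, 115 mm above the carrier's origin: a round steel bar 12 mm in diameter along the carrier's y, end frames at 82 mm either side. Its middle carries a flat-sided black plastic grip, 16 mm wide (carrier's x), 56 mm long (y) and 22 mm high, centred here, between the two hooks: take it there, firmly, from above.
- stand: Fixed steel hook stand. Origin: on the table below the middle of the hung bar. Two posts, 182 mm tall, at x = +110, y = -50 and +50 mm, on a foot 12 mm high (x 80 to 150). From each an 8 mm arm runs to the stand's -x and ends in a saddle with an upturned tip. The hooks open to the stand's -x (roughly towards the robot).
- stand_hooks (a point): Where the bar's middle lies when hung, 155 mm above the table. Hook tips, 20 mm to the stand's -x, reach 174 mm: the bar must rise at least 26 mm to pass them, but above 45 mm the carrier's rear rim meets the arms. So raise it 30 to 40 mm and draw it 100 mm or more to the stand's -x before going higher.
- bin: Fixed grey plastic waste bin, open on top, 240 x 240 mm outside, 120 mm high, walls and floor 4 mm. Origin: centre of its underside on the table, axes parallel to its sides.
- mat: Fixed black rubber mat, 260 mm (its x) by 220 mm (its y), 4 mm thick. Origin: centre of its underside on the table.
- bottle: Bystander: white plastic bottle, 64 mm in diameter, 160 mm tall, standing. Origin: centre of its underside.
- mouse: Bystander: black round computer mouse, 62 mm in diameter, 33 mm high. Origin: centre of its underside.
- vial0_mid (a point): Middle of a capped plastic sample vial: a white cylinder 25 mm in diameter with a grey cap 26 mm in diameter, 38 mm long in all (along its y), about 22 g. It lies loose in the carrier at the start.
- vial1_mid (a point): Middle of a capped plastic sample vial: a white cylinder 25 mm in diameter with a grey cap 26 mm in diameter, 38 mm long in all (along its y), about 22 g. It lies loose in the carrier at the start.
- vial2_mid (a point): Middle of a capped plastic sample vial: a white cylinder 25 mm in diameter with a grey cap 26 mm in diameter, 38 mm long in all (along its y), about 22 g. It lies loose in the carrier at the start.
- vial3_mid (a point): Middle of a capped plastic sample vial: a white cylinder 25 mm in diameter with a grey cap 26 mm in diameter, 38 mm long in all (along its y), about 22 g. It lies loose in the carrier at the start.
- vial4_mid (a point): Middle of a capped plastic sample vial: a white cylinder 25 mm in diameter with a grey cap 26 mm in diameter, 38 mm long in all (along its y), about 22 g. It lies loose in the carrier at the start.
- vial5_mid (a point): Middle of a capped plastic sample vial: a white cylinder 25 mm in diameter with a grey cap 26 mm in diameter, 38 mm long in all (along its y), about 22 g. It lies loose in the carrier at the start.

How it is judged (in metres and radians):
On the way, in this order (a step that is already met when the one before it is completed fails the run):
1. the carrier is off its hooks: bar at least 60 mm from where it hung, the carrier within 30 degrees of level (distance between carrier_bar and stand_hooks above 0.06 m and contact force between carrier and stand below 0.1 N and angle between carrier's own z axis and vertical below 0.52 rad), for 0.2 s.
2. all six vials are inside the bin while the carrier is still tipped more than 25 degrees over it (x of vial0_mid in the frame of bin between -0.122 and 0.122 m and y of vial0_mid in the frame of bin between -0.122 and 0.122 m and z of each of vial0_mid, vial1_mid, vial2_mid, vial3_mid, vial4_mid, vial5_mid in the frame of bin below 0.12 m and x of vial1_mid in the frame of bin between -0.122 and 0.122 m and y of vial1_mid in the frame of bin between -0.122 and 0.122 m and x of vial2_mid in the frame of bin between -0.122 and 0.122 m and y of vial2_mid in the frame of bin between -0.122 and 0.122 m and x of vial3_mid in the frame of bin between -0.122 and 0.122 m and y of vial3_mid in the frame of bin between -0.122 and 0.122 m and x of vial4_mid in the frame of bin between -0.122 and 0.122 m and y of vial4_mid in the frame of bin between -0.122 and 0.122 m and x of vial5_mid in the frame of bin between -0.122 and 0.122 m and y of vial5_mid in the frame of bin between -0.122 and 0.122 m and angle between carrier's own z axis and vertical above 0.44 rad and horizontal distance between carrier_bar and bin below 0.25 m), for 0.1 s.
3. the carrier stands on the mat (origin within 18 mm above it, upright within 9 degrees, within 70 mm of the mat's middle) while the fingers still touch it: set down, not dropped (z of carrier in the frame of mat below 0.022 m and horizontal distance between carrier and mat below 0.07 m and angle between carrier's own z axis and vertical below 0.16 rad and contact force between the fingers and carrier above 0.3 N), for 0.05 s.
At the end, for the whole second after the job is handed in: All six vials lie inside the bin, and the empty carrier stands on its feet on the mat, upright within 4.5 degrees, its middle within 60 mm of the mat's middle, released and at rest (x of vial0_mid in the frame of bin between -0.122 and 0.122 m and y of vial0_mid in the frame of bin between -0.122 and 0.122 m and z of each of vial0_mid, vial1_mid, vial2_mid, vial3_mid, vial4_mid, vial5_mid in the frame of bin below 0.12 m and x of vial1_mid in the frame of bin between -0.122 and 0.122 m and y of vial1_mid in the frame of bin between -0.122 and 0.122 m and x of vial2_mid in the frame of bin between -0.122 and 0.122 m and y of vial2_mid in the frame of bin between -0.122 and 0.122 m and x of vial3_mid in the frame of bin between -0.122 and 0.122 m and y of vial3_mid in the frame of bin between -0.122 and 0.122 m and x of vial4_mid in the frame of bin between -0.122 and 0.122 m and y of vial4_mid in the frame of bin between -0.122 and 0.122 m and x of vial5_mid in the frame of bin between -0.122 and 0.122 m and y of vial5_mid in the frame of bin between -0.122 and 0.122 m and horizontal distance between carrier and mat below 0.06 m and angle between carrier's own z axis and vertical below 0.08 rad and z of carrier in the frame of mat below 0.009 m and linear speed of carrier below 0.02 m/s); the robot touches nothing.
It fails at once if a vial is spilled: on the table or floor, outside the bin ((height (world z) of vial0_mid below 0.025 m and horizontal distance between vial0_mid and bin above 0.185 m) or (height (world z) of vial1_mid below 0.025 m and horizontal distance between vial1_mid and bin above 0.185 m) or (height (world z) of vial2_mid below 0.025 m and horizontal distance between vial2_mid and bin above 0.185 m) or (height (world z) of vial3_mid below 0.025 m and horizontal distance between vial3_mid and bin above 0.185 m) or (height (world z) of vial4_mid below 0.025 m and horizontal distance between vial4_mid and bin above 0.185 m) or (height (world z) of vial5_mid below 0.025 m and horizontal distance between vial5_mid and bin above 0.185 m)).
It fails at once if the bottle or the mouse is moved by more than 30 mm or tipped (distance of any of bottle, mouse from where it was at the start of the episode above 0.03 m or angle between any of bottle, mouse's own z axis and vertical above 0.4 rad).
It also fails if it takes over 56 s, if anything falls off the work surface, if the arm or the gripper's body presses on something with over 40 N, if the wrist force passes 120 N, or if a joint passes its speed limit or range.

ROBOT

A 6-joint arm with a two-finger parallel gripper is mounted at the origin on the work surface. World frame = base frame: x ahead of the robot, y to its left, z up, the work surface at z = 0. Lengths are in mm, angles in rad, forces in N, time in s.
With the tool pointing down it reaches from about 425 to 950 mm from the base axis. Payload 3.5 kg.
Tool frame: the origin (TCP) lies on the centre line of the jaws, within the pads' length; the fingertips stand 8 mm ahead of it and the grasp point (between the pads) lies 11 mm behind it; z points along the fingers, y is the line along which they close (so a half turn about z gives the same grasp; the last joint's range is limited). The gripper opens to 85 mm and grips with 20 to 120 N. Pads are 22 mm wide; open, the fingers measure 114 mm over their backs; the gripper's body (76 mm by 85 mm) begins 54 mm behind the grasp point. The pads swing forward as they close: fully open they stand 13 mm farther back than shut.
Start: joints at [-1.368, 0.286, 1.577, -0, 1.279, -0.15], TCP at [233.253, -633.403, 239.325] pointing down, gripper open.
Joint ranges: [-2.77, 2.77], [-0.9, 2.22], [0.21, 2.48], [-1.53, 4.67], [0.24, 2.81], [-2.84, 2.84]. Speed limits (rad/s): [2.79, 2.79, 3.14, 3.14, 3.14, 3.14].

INTERFACE

Orientations are given as a rotation vector (axis times angle).
In Python, from cell import manip, camera, spot_in gives the robot as it stands.
- The arm moves only by the tool drive_tool, never from a script. Its argument "steps" is a list of rows, each an object of numbers: "tx", "ty", "tz": the shift along the tool's x, y, z in cm; "rx", "ry", "rz": the turn, a rotation vector about the tool's x, y, z in degrees; "fingers": the opening, from -1 (shut) to 1 (fully open), so that 0 is half open. A call has 1 to 8 rows; each row is the pose to reach, as a shift and turn from the pose commanded when the call began, along the tool's axes at that moment; what a row does not reach only later rows make up. A row lasts 1/8 s, in which the tool goes at most 62.5 mm and 10.7 degrees, less where a joint would pass 70% of its speed; a pose out of reach is approached as far as the arm can. A call with a gripper value outside its range is refused whole. The fingers move at their own pace and stop on an object; "squeeze" is the grip in N (left out, the last holds). Time passes only in rows, so rows that repeat a pose let the fingers close. It gives the time, the measured TCP pose, the force, the opening and the grip force at its end, in the units of the state.
- manip.sense(): the state, without advancing time (a new reading comes with each control period).
- camera(name): name is "side" or "top" or "wrist"; returns a dict with "img" (400x640x3 uint8, blue, green, red), "K" (3x3 intrinsics, pixels), "dist_coeffs" ([k1, k2, p1, p2, k3] as OpenCV has them; the pictures are not rectified), "cam_to_world" (4x4, takes a point from camera to world coordinates). Camera axes: x right, y down, z forward; pixel columns grow to the right and rows downward; lengths in mm; the calibration is good to about 2 mm. A picture is of the moment at which its call begins. There is no depth.
- manip.finish_job(): hands the job in; it is judged then, once.
Trained networks look in a picture, given as the dict that the camera call returned (one of the last four; its "shot" number tells which), for a name from the list of things; names that differ only in an ending like _2 or _b are one class to them, and where a whole thing is asked for, a point or a joint stands for the part that bears it (a point fixed in the world has none). Each returns a list of dicts, best first, with "score" (0 to 1); they miss things now and then, are a little off and sometimes report something else, mostly with a low value. They report only what shows in the picture. A call takes as long as a camera call.
- spot_in(picture, query): "xyz" ([x, y, z] in mm, in world coordinates, good to about 4 mm: the middle of the surface that is visible of it).
The state is a dict: "time": time; "joint_pos": joint angles; "qd": joint speeds; "tau": joint torques, N m; "tcp_pos": TCP position; "ee_rot": TCP orientation; "contact_force": force on the tool from outside, world axes, zero at the start; "ft_torque": the same for the moment, N m; "width": finger opening in mm; "gripper_force": force on a finger pad.
Only numpy, scipy, OpenCV 4.12 (cv2) and the standard library are available. Lean on these libraries where they do the work, as an engineer would, in place of code of your own. Each camera call takes 0.05 s, during which the arm holds its last target. There are 200 camera calls.

## Working session

There is one attempt and no reset: what is moved stays moved. The work goes in short steps, Python scripts to look and compute and a tool call to move; the robot and the scene stay as the last step left them, time stands still between calls to the robot, and variables do not carry over. Pictures are saved under pics/ and viewed, at most 10 in all, crops included, and the job is handed in when it is done.

Besides the shell and the picture viewer there is one more tool, called in YAML: its name, and indented under it one key for each argument. drive_tool: Moves the arm, as the interface text tells. Its arguments: {"type":"object","properties":{"steps":{"type":"array"},"squeeze":{"type":"number"}},"required":["steps"]}

```bash
mkdir -p pics; ls; cat > a.py <<'E'
from cell import manip, camera, spot_in
import cv2,numpy as np
for n in ["side","top"]:
    p=camera(n); cv2.imwrite(f"pics/{n}0.png",p["img"])
    print(n,p["cam_to_world"][:3].round(2) if hasattr(p["cam_to_world"],'round') else p["cam_to_world"])
    for q in ["carrier","carrier_bar","stand","bin","mat","bottle","mouse"]:
        try: print(n,q,[(np.round(d["xyz"]).tolist(),round(d["score"],2)) for d in spot_in(p,q)][:3])
        except Exception as e: print(q,e)
s=manip.sense(); print(s)
E
python3 a.py
```

```text
pics
side [[-8.90000e-01 -3.60000e-01  2.80000e-01  1.85690e+02]
 [-4.60000e-01  6.90000e-01 -5.70000e-01  8.07540e+02]
 [ 1.00000e-02 -6.30000e-01 -7.70000e-01  1.20147e+03]]
side carrier [([562.0, -6.0, 77.0], 0.89)]
side carrier_bar [([564.0, -6.0, 80.0], 0.81), ([670.0, 23.0, 14.0], 0.27)]
side stand [([670.0, 26.0, 15.0], 0.96)]
side bin [([468.0, 368.0, 5.0], 0.73)]
side mat [([434.0, -347.0, 4.0], 0.72), ([566.0, -9.0, 79.0], 0.52)]
side bottle [([693.0, 264.0, 96.0], 0.97)]
side mouse [([712.0, -224.0, 26.0], 0.61), ([433.0, -348.0, 6.0], 0.42)]
top [[ 1.00000e-02 -9.90000e-01  1.70000e-01  3.95430e+02]
 [-1.00000e+00 -1.00000e-02 -0.00000e+00  9.85000e+00]
 [ 0.00000e+00 -1.70000e-01 -9.90000e-01  1.15852e+03]]
top carrier [([567.0, -18.0, 77.0], 0.77), ([557.0, -23.0, 79.0], 0.22)]
top carrier_bar [([572.0, -20.0, 76.0], 0.55)]
top stand [([676.0, 9.0, 12.0], 0.9), ([717.0, -229.0, 23.0], 0.16)]
top bin [([464.0, 402.0, 7.0], 0.66)]
top mat [([693.0, 235.0, 110.0], 0.6), ([431.0, -352.0, 1.0], 0.55)]
top bottle []
top mouse [([717.0, -227.0, 27.0], 0.89)]
{'time': 0.8, 'joint_pos': array([-1.36799770e+00,  2.86293756e-01,  1.57667163e+00,  5.24148625e-06,
        1.27858862e+00, -1.50046946e-01]), 'qd': array([ 1.06037068e-03, -5.02024024e-05,  4.40846324e-04,  2.09195013e-03,
       -1.74968232e-03, -1.22136930e-05]), 'tau': array([ 1.04106348e-03, -4.05916965e+01, -2.92922938e+01, -5.79334528e-05,
        5.43489532e-04, -3.35083257e-06]), 'tcp_pos': array([ 233.25876081, -633.41660514,  239.34441871]), 'ee_rot': array([3.09279081e+00, 5.51368741e-01, 9.48236278e-06]), 'contact_force': array([-0.35599615, -0.01830373, -0.11562448]), 'ft_torque': array([-0.02532143,  0.01275266, -0.02681341]), 'gripper_force': 0.0, 'width': 85.43305551013057}
```

View pics/top0.png

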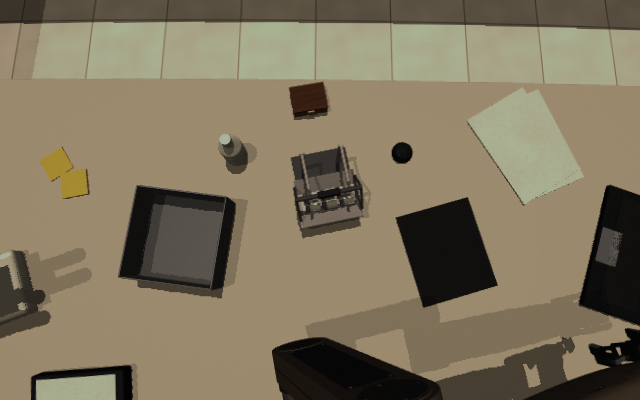

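View pics/side0.png

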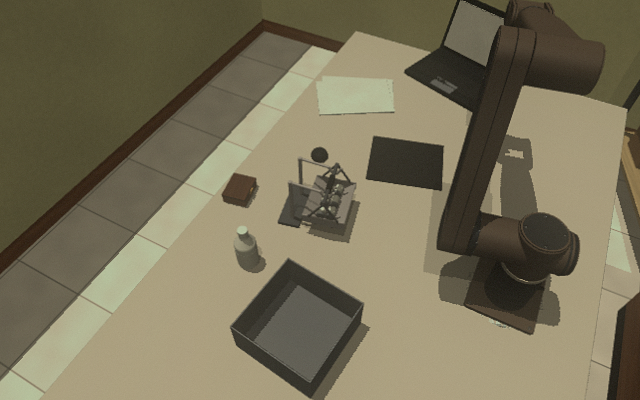

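The top view shows the bin rim at about (137,186), (236,199), (213,290), (120,277), and the mat corners at (396,217), (467,198), (497,285), (424,306). The carrier hangs around (328,195). The side view agrees with this layout. I'll crop the carrier for detail next.

```bash
cat > h.py <<'E'
from cell import manip, camera, spot_in
import cv2,numpy as np
from scipy.spatial.transform import Rotation as R
def bp(p,uv,z):
    n=cv2.undistortPoints(np.float64(uv).reshape(-1,1,2),np.array(p["K"],float),np.array(p["dist_coeffs"],float)).reshape(-1,2)
    T=np.array(p["cam_to_world"]); d=np.c_[n,np.ones(len(n))]@T[:3,:3].T; o=T[:3,3]
    return o+d*((z-o[2])/d[:,2])[:,None]
def pr(p,X):
    T=np.linalg.inv(np.array(p["cam_to_world"])); 
    return cv2.projectPoints(np.float64(X).reshape(-1,1,3),cv2.Rodrigues(T[:3,:3])[0],T[:3,3],np.array(p["K"],float),np.array(p["dist_coeffs"],float))[0].reshape(-1,2)
E
cat > b.py <<'E'
from h import *
p=camera("top")
for nm,uv,z in [("bin",[(137,186),(236,199),(213,290),(120,277)],120),("mat",[(396,217),(467,198),(497,285),(424,306)],4)]:
    X=bp(p,uv,z); print(nm,X.round(0).tolist(),X.mean(0).round(),[round(float(np.linalg.norm(X[i]-X[i-1]))) for i in range(4)])
    e=[X[(i+1)%4]-X[i] for i in range(4)]; print([round(float(np.degrees(np.arctan2(v[1],v[0]))),1) for v in e])
c=cv2.resize(p["img"][140:240,280:380],None,fx=6,fy=6,interpolation=cv2.INTER_CUBIC)
c=cv2.convertScaleAbs(c,alpha=1.5,beta=20); cv2.imwrite("pics/c1.png",c)
E
python3 b.py
```

```text
bin [[590.0, 481.0, 120.0], [559.0, 221.0, 120.0], [329.0, 269.0, 120.0], [357.0, 506.0, 120.0]] [459. 369. 120.] [234, 262, 235, 238]
[-97.0, 168.2, 83.2, -6.0]
mat [[529.0, -212.0, 4.0], [586.0, -419.0, 4.0], [341.0, -492.0, 4.0], [283.0, -285.0, 4.0]] [ 435. -352.    4.] [256, 214, 256, 215]
[-74.7, -163.5, 105.5, 16.4]
```

View pics/c1.png

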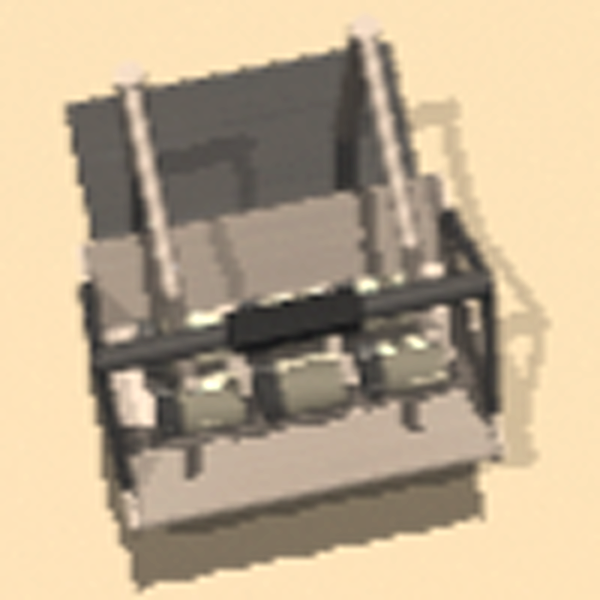

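The crop shows the bar from about (95,354) to (488,285), the black grip at (295,318), and the post tops at (130,75) and (365,25). The hooks run up-left in the image, and six vials lie in the trough.

```bash
cat > c.py <<'E'
from h import *
p=camera("top")
f=lambda L:[(280+(u-2.5)/6,140+(v-2.5)/6) for u,v in L]
b=bp(p,f([(95,350),(488,281)]),160); print("bar",b.round(1).tolist(),b.mean(0).round(1),np.linalg.norm(b[1]-b[0]))
v=b[1]-b[0]; print("ang",np.degrees(np.arctan2(v[1],v[0])))
g=bp(p,f([(295,316)]),166); print("grip",g.round(1))
t=bp(p,f([(130,75),(365,25)]),182); print("posts",t.round(1).tolist()); w=t[1]-t[0]; print(np.linalg.norm(w),np.degrees(np.arctan2(w[1],w[0])))
th=np.arctan2(w[1],w[0])+np.pi/2; d=np.array([np.cos(th),np.sin(th)]); print("stand yaw",np.degrees(th),"hook from posts",t.mean(0)[:2]-110*d)
# bin refinement: side view
p2=camera("side")
for z,uv in [(120,[(289,261),(363,305),(310,390),(232,327)])]:
    X=bp(p2,uv,z); print("bin side",X.round().tolist(),X.mean(0).round())
d=spot_in(p2,"bottle")[0]["xyz"]; print(d)
s=manip.sense(); print(R.from_rotvec(s["ee_rot"]).as_matrix().round(3).tolist())
E
python3 c.py
```

```text
bar [[556.4, 65.9, 160.0], [586.9, -96.5, 160.0]] [571.6 -15.3 160. ] 165.18990621100824
ang -79.35924146671482
grip [[570.3 -16.3 166. ]]
posts [[667.5, 52.4, 182.0], [689.8, -44.2, 182.0]]
99.19442609185138 -77.00987595836297
stand yaw 12.990124041637037 hook from posts [571.46581567 -20.64411096]
bin side [[556.0, 255.0, 120.0], [326.0, 281.0, 120.0], [347.0, 525.0, 120.0], [586.0, 482.0, 120.0]] [454. 386. 120.]
[694.1, 264.1, 95.9]
[[0.938, 0.346, 0.0], [0.346, -0.938, -0.0], [0.0, 0.0, -1.0]]
```

drive_tool:
  steps:
    - {"tx": 4.4, "ty": -3.8, "tz": -0.2, "rz": -6.5, "fingers": 1}
    - {"tx": 8.8, "ty": -7.7, "tz": -0.4, "rz": -13}
    - {"tx": 13.2, "ty": -11.5, "tz": -0.6, "rz": -20}
    - {"tx": 17.6, "ty": -15.4, "tz": -0.8, "rz": -27}
    - {"tx": 22, "ty": -19.2, "tz": -1, "rz": -33}
    - {"tx": 26.5, "ty": -23.1, "tz": -1.2, "rz": -40}
    - {"tx": 31, "ty": -27, "tz": -1.4, "rz": -47}
    - {"tx": 35.4, "ty": -30.8, "tz": -1.6, "rz": -54}

```text
schema error: expected keys tx, ty, tz, rx, ry, rz, fingers
```

```bash
cat > s.py <<'E'
from h import *
import json,sys
s=manip.sense(); M=R.from_rotvec(s["ee_rot"]).as_matrix()
open("log.txt","a").write(json.dumps([list(map(float,s["joint_pos"])),list(map(float,s["tcp_pos"])),list(map(float,s["ee_rot"]))])+"\n")
print(round(s["time"],2),s["joint_pos"].round(3),s["tcp_pos"].round(1),"w",round(s["width"],1),"gf",round(s["gripper_force"],1),s["contact_force"].round(1)); print(M.round(3).tolist())
if len(sys.argv)>5:
    a=list(map(float,sys.argv[1:6])) # x y z, yaw of tool y (deg), tilt about tool x after (deg)
    c,n=np.cos(np.radians(a[3])),np.sin(np.radians(a[3]))
    G=np.array([[-n,c,0],[c,n,0],[0,0,-1]]).T@R.from_euler("x",a[4],degrees=True).as_matrix()
    print("t cm",(M.T@(np.array(a[:3])-s["tcp_pos"])/10).round(2),"r deg",np.degrees(R.from_matrix(M.T@G).as_rotvec()).round(1))
E
echo '[[-1.3679977,0.286293756,1.57667163,0,1.27858862,-0.150046946],[233.25876,-633.416605,239.344419],[3.09279081,0.551368741,0]]' > log.txt
python3 s.py 571 -16 200 11 0
```

```text
1.0 [-1.368  0.286  1.577  0.     1.279 -0.15 ] [ 233.3 -633.4  239.3] w 85.4 gf 0.0 [ 0.6 -0.  -0.9]
[[0.938, 0.346, 0.0], [0.346, -0.938, -0.0], [0.0, 0.0, -1.0]]
t cm [ 53.03 -46.27   3.93] r deg [  0.    0.  -80.8]
```

All keys are required in every row.

drive_tool:
  steps:
    - {"tx": 4.4, "ty": -3.8, "tz": -0.2, "rx": 0, "ry": 0, "rz": -6.5, "fingers": 1}
    - {"tx": 8.8, "ty": -7.7, "tz": -0.4, "rx": 0, "ry": 0, "rz": -13, "fingers": 1}
    - {"tx": 13.2, "ty": -11.5, "tz": -0.6, "rx": 0, "ry": 0, "rz": -20, "fingers": 1}
    - {"tx": 17.6, "ty": -15.4, "tz": -0.8, "rx": 0, "ry": 0, "rz": -27, "fingers": 1}
    - {"tx": 22, "ty": -19.2, "tz": -1, "rx": 0, "ry": 0, "rz": -33, "fingers": 1}
    - {"tx": 26.5, "ty": -23.1, "tz": -1.2, "rx": 0, "ry": 0, "rz": -40, "fingers": 1}
    - {"tx": 31, "ty": -27, "tz": -1.4, "rx": 0, "ry": 0, "rz": -47, "fingers": 1}
    - {"tx": 35.4, "ty": -30.8, "tz": -1.6, "rx": 0, "ry": 0, "rz": -54, "fingers": 1}

```text
time: 2.0
tcp_pos: [459.7, -220.3, 255.8]
ee_rot: [2.501, 1.9, 0.001]
contact_force: [0.9, -0.8, -0.2]
width: 85.5
gripper_force: 0.0
```

```bash
python3 s.py 571 -16 240 11 0
```

```text
2.0 [-0.646 -0.097  1.959  0.     1.278 -0.375] [ 459.7 -220.3  255.8] w 85.5 gf 0.0 [ 0.9 -0.8 -0.2]
[[0.268, 0.963, 0.001], [0.963, -0.268, -0.001], [-0.0, 0.001, -1.0]]
t cm [22.66  5.24  1.58] r deg [  0.1   0.  -26.6]
```

drive_tool:
  steps:
    - {"tx": 4.5, "ty": 1, "tz": 0.3, "rx": 0, "ry": 0, "rz": -6, "fingers": 1}
    - {"tx": 9, "ty": 2, "tz": 0.6, "rx": 0, "ry": 0, "rz": -12, "fingers": 1}
    - {"tx": 13.5, "ty": 3, "tz": 0.9, "rx": 0, "ry": 0, "rz": -18, "fingers": 1}
    - {"tx": 18, "ty": 4, "tz": 1.2, "rx": 0, "ry": 0, "rz": -24, "fingers": 1}
    - {"tx": 22.6, "ty": 5.2, "tz": 1.5, "rx": 0, "ry": 0, "rz": -26.6, "fingers": 1}
    - {"tx": 22.6, "ty": 5.2, "tz": 1.5, "rx": 0, "ry": 0, "rz": -26.6, "fingers": 1}

```text
time: 2.75
tcp_pos: [571.2, -16.2, 240.0]
ee_rot: [-1.997, -2.425, -0.0]
contact_force: [0.1, 0.3, -0.1]
width: 85.6
gripper_force: 0.0
```

```bash
python3 s.py 571 -16 146 11 0; python3 - <<'E'
from h import *
p=camera("wrist"); cv2.imwrite("pics/w1.png",cv2.convertScaleAbs(p["img"],alpha=1.4,beta=15))
for q in ["carrier_bar","stand"]: print(q,[(np.round(d["xyz"]).tolist(),round(d["score"],2)) for d in spot_in(p,q)][:3])
t=np.radians(101);m=np.array([571,-16,166.]);u=np.array([np.cos(t),np.sin(t),0])
print(pr(p,[m,m+28*u,m-28*u,m-[0,0,11]+82*u,m-[0,0,11]-82*u]).round(0).tolist())
E
```

```text
2.75 [-0.206  0.059  1.835  0.     1.248 -0.399] [571.2 -16.2 240. ] w 85.6 gf 0.0 [ 0.1  0.3 -0.1]
[[-0.192, 0.981, -0.0], [0.981, 0.192, 0.0], [0.001, -0.0, -1.0]]
t cm [ 0.02 -0.02  9.4 ] r deg [-0.  -0.   0.1]
carrier_bar [([570.0, -8.0, 76.0], 0.72)]
stand [([666.0, 11.0, 17.0], 0.82)]
[[324.0, 216.0], [324.0, 179.0], [323.0, 250.0], [324.0, 98.0], [323.0, 302.0]]
```

View pics/w1.png

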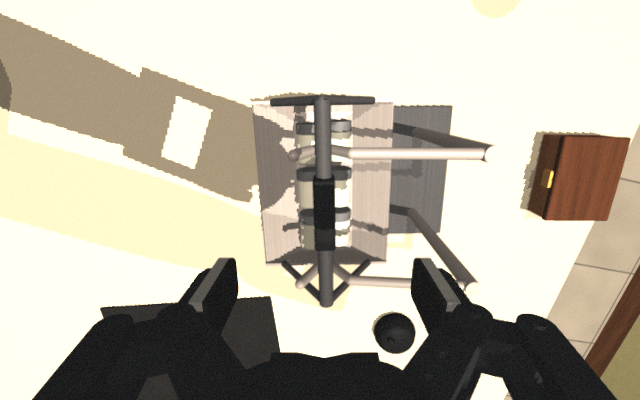

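The wrist view shows the black grip at (324,179–249), exactly where I predicted it, with the bar vertical in the image. I'll descend and close the fingers.

drive_tool:
  squeeze: 100
  steps:
    - {"tx": 0, "ty": 0, "tz": 3, "rx": 0, "ry": 0, "rz": 0, "fingers": 1}
    - {"tx": 0, "ty": 0, "tz": 6, "rx": 0, "ry": 0, "rz": 0, "fingers": 1}
    - {"tx": 0, "ty": 0, "tz": 8.5, "rx": 0, "ry": 0, "rz": 0, "fingers": 1}
    - {"tx": 0, "ty": 0, "tz": 9.4, "rx": 0, "ry": 0, "rz": 0, "fingers": 0.3}
    - {"tx": 0, "ty": 0, "tz": 9.4, "rx": 0, "ry": 0, "rz": 0, "fingers": -0.4}
    - {"tx": 0, "ty": 0, "tz": 9.4, "rx": 0, "ry": 0, "rz": 0, "fingers": -1}
    - {"tx": 0, "ty": 0, "tz": 9.4, "rx": 0, "ry": 0, "rz": 0, "fingers": -1}
    - {"tx": 0, "ty": 0, "tz": 9.4, "rx": 0, "ry": 0, "rz": 0, "fingers": -1}

```text
time: 3.9
tcp_pos: [572.1, -18.9, 148.1]
ee_rot: [2.0, 2.418, 0.004]
contact_force: [1.2, 0.8, 3.6]
width: 14.9
gripper_force: 97.4
```

```bash
python3 s.py 571 -16 181 11 0
```

```text
3.9 [-0.21   0.153  1.91   0.     1.074 -0.399] [572.1 -18.9 148.1] w 14.9 gf 97.4 [1.2 0.8 3.6]
[[-0.188, 0.982, 0.004], [0.982, 0.188, -0.001], [-0.002, 0.004, -1.0]]
t cm [ 0.3  -0.03 -3.29] r deg [ 0.2  0.1 -0.2]
```

drive_tool:
  steps:
    - {"tx": 0, "ty": 0, "tz": -1.2, "rx": 0, "ry": 0, "rz": 0, "fingers": -1}
    - {"tx": 0, "ty": 0, "tz": -2.4, "rx": 0, "ry": 0, "rz": 0, "fingers": -1}
    - {"tx": 0, "ty": 0, "tz": -3.6, "rx": 0, "ry": 0, "rz": 0, "fingers": -1}
    - {"tx": 0, "ty": 0, "tz": -3.6, "rx": 0, "ry": 0, "rz": 0, "fingers": -1}
    - {"tx": 0, "ty": 0, "tz": -3.6, "rx": 0, "ry": 0, "rz": 0, "fingers": -1}

```text
time: 4.53
tcp_pos: [570.2, -18.7, 182.0]
ee_rot: [-2.002, -2.42, 0.001]
contact_force: [0.1, 0.4, -4.6]
width: 14.4
gripper_force: 97.6
```

```bash
python3 s.py 571 -16 181 11 0
```

```text
4.53 [-0.21   0.113  1.888 -0.     1.142 -0.399] [570.2 -18.7 182. ] w 14.4 gf 97.6 [ 0.1  0.4 -4.6]
[[-0.188, 0.982, -0.001], [0.982, 0.188, 0.0], [0.0, -0.001, -1.0]]
t cm [0.25 0.13 0.1 ] r deg [-0.  -0.  -0.2]
```

drive_tool:
  steps:
    - {"tx": 0, "ty": -0.8, "tz": 0, "rx": 0, "ry": 0, "rz": 0, "fingers": -1}
    - {"tx": 0, "ty": -2.4, "tz": 0, "rx": 0, "ry": 0, "rz": 0, "fingers": -1}
    - {"tx": 0, "ty": -4.4, "tz": 0, "rx": 0, "ry": 0, "rz": 0, "fingers": -1}
    - {"tx": 0, "ty": -6.6, "tz": 0, "rx": 0, "ry": 0, "rz": 0, "fingers": -1}
    - {"tx": 0, "ty": -8.8, "tz": 0, "rx": 0, "ry": 0, "rz": 0, "fingers": -1}
    - {"tx": 0, "ty": -10.6, "tz": 0, "rx": 0, "ry": 0, "rz": 0, "fingers": -1}
    - {"tx": 0, "ty": -11.6, "tz": 0, "rx": 0, "ry": 0, "rz": 0, "fingers": -1}
    - {"tx": 0, "ty": -12, "tz": 0, "rx": 0, "ry": 0, "rz": 0, "fingers": -1}

```text
time: 5.52
tcp_pos: [452.0, -41.3, 182.3]
ee_rot: [2.003, 2.42, 0.0]
contact_force: [0.0, 0.1, -4.2]
width: 14.4
gripper_force: 97.7
```

```bash
python3 s.py 450 -40 300 11 0
```

```text
5.53 [-0.315 -0.161  2.155  0.     1.147 -0.504] [452.  -41.3 182.3] w 14.4 gf 97.7 [ 0.   0.1 -4.2]
[[-0.187, 0.982, 0.0], [0.982, 0.187, -0.0], [-0.0, 0.0, -1.0]]
t cm [  0.17  -0.17 -11.77] r deg [ 0.   0.  -0.2]
```

drive_tool:
  steps:
    - {"tx": 0, "ty": 0, "tz": -1, "rx": 0, "ry": 0, "rz": 0, "fingers": -1}
    - {"tx": 0, "ty": 0, "tz": -3, "rx": 0, "ry": 0, "rz": 0, "fingers": -1}
    - {"tx": 0.5, "ty": 0, "tz": -6, "rx": 0, "ry": 0, "rz": 0, "fingers": -1}
    - {"tx": 2, "ty": 0, "tz": -9, "rx": 0, "ry": 0, "rz": -3, "fingers": -1}
    - {"tx": 4, "ty": 0.4, "tz": -11, "rx": 0, "ry": 0, "rz": -6, "fingers": -1}
    - {"tx": 6.5, "ty": 0.6, "tz": -12, "rx": 0, "ry": 0, "rz": -9, "fingers": -1}
    - {"tx": 9, "ty": 0.8, "tz": -12, "rx": 0, "ry": 0, "rz": -12, "fingers": -1}
    - {"tx": 10, "ty": 1, "tz": -12, "rx": 0, "ry": 0, "rz": -13, "fingers": -1}

```text
time: 6.52
tcp_pos: [444.1, 59.9, 303.2]
ee_rot: [1.712, 2.633, 0.001]
contact_force: [0.4, 0.2, -4.1]
width: 14.2
gripper_force: 97.8
```

```bash
python3 s.py 457 330 300 40 0; cat > kin.py <<'E'
import numpy as np,json
from scipy.optimize import least_squares
from scipy.spatial.transform import Rotation as R
D=[json.loads(l) for l in open("log.txt")]
Ry=lambda a:R.from_euler("y",a).as_matrix(); Rz=lambda a:R.from_euler("z",a).as_matrix()
def fk(q,P,L6=None):
    a0,L2,L3,e,h,d,s4,s6,o6,L6=P
    p=np.array([a0,d,h])+Ry(q[1])@[0,0,L2]; F=Ry(q[1]+q[2]); p=p+F@[e,0,L3]
    W=F@Rz(s4*q[3])@Ry(q[4]); p=p+W@[0,0,L6]
    W=W@Rz(s6*q[5]+o6)
    return Rz(q[0])@p,Rz(q[0])@W
E
cat > fit.py <<'E'
from kin import *
best=None
for s4 in (1,-1):
  for s6 in (1,-1):
    for o in (0,np.pi/2,np.pi,-np.pi/2):
      f=lambda x:np.concatenate([np.r_[(lambda t:(t[0]-d[1])/1.0)(fk(d[0],[*x[:6],s4,s6,o,x[6]])),100*(fk(d[0],[*x[:6],s4,s6,o,x[6]])[1]-R.from_rotvec(d[2]).as_matrix()).ravel()] for d in D]+[0.001*(x-[0,400,400,0,300,0,200])])
      r=least_squares(f,[0,400,400,0,300,0,200])
      if best is None or r.cost<best[0]: best=(r.cost,[*r.x[:6],s4,s6,o,r.x[6]])
print(best[0],np.round(best[1],1).tolist()); json.dump(list(map(float,best[1])),open("P.json","w"))
E
python3 fit.py
```

```text
6.53 [-0.093 -0.283  2.031  0.     1.392 -0.511] [444.1  59.9 303.2] w 14.2 gf 97.8 [ 0.4  0.2 -4.1]
[[-0.406, 0.914, 0.001], [0.914, 0.406, -0.0], [-0.001, 0.001, -1.0]]
t cm [24.16 12.14  0.32] r deg [  0.1   0.  -16.1]
0.02373227134476117 [0.0, 443.0, 572.5, 20.6, 241.2, 100.9, 1.0, 1.0, 1.6, 242.2]
```

drive_tool:
  steps:
    - {"tx": 2, "ty": 0.8, "tz": -0.2, "rx": 3, "ry": 3, "rz": 0, "fingers": -1}
    - {"tx": 5, "ty": 2, "tz": -0.2, "rx": 6, "ry": 6, "rz": 0, "fingers": -1}
    - {"tx": 8, "ty": 3.3, "tz": -0.2, "rx": 7, "ry": 7, "rz": 0, "fingers": -1}
    - {"tx": 10, "ty": 4.2, "tz": -0.2, "rx": 7, "ry": 7, "rz": 0, "fingers": -1}
    - {"tx": 11, "ty": 4.7, "tz": -0.2, "rx": 7, "ry": 7, "rz": 0, "fingers": -1}
    - {"tx": 11, "ty": 4.7, "tz": -0.2, "rx": 7, "ry": 7, "rz": 0, "fingers": -1}

```text
time: 7.28
tcp_pos: [442.6, 178.4, 304.3]
ee_rot: [-1.622, -2.491, 0.054]
contact_force: [-0.0, -0.3, -4.8]
width: 14.4
gripper_force: 97.7
```

```bash
python3 s.py; python3 fit.py
```

```text
7.28 [ 0.128 -0.131  1.908  0.081  1.517 -0.299] [442.6 178.4 304.3] w 14.4 gf 97.7 [-0.  -0.3 -4.8]
[[-0.395, 0.905, -0.16], [0.911, 0.408, 0.061], [0.121, -0.122, -0.985]]
0.023740624866399992 [0.0, 443.0, 572.5, 20.6, 240.3, 100.9, 1.0, 1.0, 1.6, 241.3]
```

```bash
cat > plan.py <<'E'
from kin import *
P=json.load(open("P.json")); lo=np.array([-2.77,-.9,.21,-1.53,.24,-2.84]);hi=np.array([2.77,2.22,2.48,4.67,2.81,2.84])
def tgt(bar,psi,phi):
    c,n=np.cos(psi),np.sin(psi)
    G=np.array([[-n,c,0],[c,n,0],[0,0,-1]]).T@R.from_euler("x",phi,degrees=True).as_matrix()
    return np.array(bar)+G[:,2]*11,G
def ik(q0,p,G):
    f=lambda q:np.r_[(fk(q,P)[0]-p)/200,(fk(q,P)[1]-G).ravel()]
    r=least_squares(f,q0,bounds=(lo+.04,hi-.04)); return r.x,r.cost
if __name__=="__main__":
    q00=np.array(D[-1][0]); bar=[457,377,232]
    for psid in range(-170,190,10):
        psi=np.radians(psid)
        for sg in (1,-1):
            q=np.clip(q00,lo+.05,hi-.05);q[0]=.55;bad=0;last=0
            q,c=ik(q,*tgt(bar,psi,0))
            if c>1e-4: continue
            qs=[q];mj=0
            for phi in range(5,131,5):
                qn,c=ik(q,*tgt(bar,psi,sg*phi))
                if c>1e-4 or abs(qn-q).max()>.7: break
                mj=max(mj,abs(qn-q).max());q=qn;last=phi;qs.append(q)
            if last>=80:
                qa=np.array(qs);m=np.minimum(qa-lo,hi-qa).min()
                u=-sg*fk(q,P)[1][:,2]; w=fk(q,P)[0]-P[-1]*fk(q,P)[1][:,2]
                print(psid,sg,last,"mj",round(mj,2),"marg",round(m,2),"wrist",w.round(),q.round(2))
E
python3 plan.py
```

```text
-130 1 130 mj 0.27 marg 0.04 wrist [344. 242.  84.] [0.37 0.52 2.25 2.74 1.93 0.19]
-120 1 130 mj 0.19 marg 0.08 wrist [369. 224.  84.] [0.31 0.53 2.23 2.55 1.96 0.28]
-120 -1 120 mj 0.12 marg 0.04 wrist [557. 550. 117.] [ 0.65  0.93  1.35 -1.17  2.77  2.2 ]
-110 1 130 mj 0.15 marg 0.14 wrist [397. 211.  84.] [0.26 0.55 2.19 2.38 2.   0.36]
-110 -1 125 mj 0.11 marg 0.11 wrist [522. 554. 100.] [ 0.68  0.92  1.41 -1.41  2.7   2.07]
-100 1 130 mj 0.12 marg 0.22 wrist [426. 203.  84.] [0.23 0.57 2.14 2.23 2.05 0.45]
-100 -1 125 mj 0.1 marg 0.04 wrist [490. 563. 100.] [ 0.72  0.9   1.45 -1.49  2.6   2.1 ]
-90 1 130 mj 0.11 marg 0.3 wrist [457. 201.  84.] [0.21 0.6  2.08 2.09 2.1  0.53]
-90 -1 120 mj 0.08 marg 0.06 wrist [457. 576. 117.] [ 0.76  0.85  1.49 -1.47  2.46  2.18]
-80 1 130 mj 0.1 marg 0.4 wrist [488. 203.  84.] [0.2  0.64 2.01 1.97 2.16 0.61]
-80 -1 115 mj 0.09 marg 0.06 wrist [421. 583. 135.] [ 0.8   0.8   1.55 -1.47  2.31  2.24]
-70 1 130 mj 0.09 marg 0.49 wrist [517. 211.  84.] [0.21 0.67 1.94 1.87 2.23 0.69]
-70 -1 110 mj 0.09 marg 0.04 wrist [383. 580. 153.] [ 0.84  0.73  
[... 2641 characters left out ...]
.09 marg 0.04 wrist [310. 553. 213.] [ 0.9   0.53  1.8  -1.49  1.78 -0.81]
130 -1 130 mj 0.09 marg 0.43 wrist [570. 242.  84.] [ 0.24  0.75  1.79  1.7   2.38 -2.31]
140 1 85 mj 0.1 marg 0.05 wrist [281. 524. 252.] [ 0.91  0.4   1.9  -1.48  1.54 -0.84]
140 -1 130 mj 0.09 marg 0.35 wrist [592. 264.  84.] [ 0.26  0.78  1.71  1.63  2.46 -2.24]
150 -1 130 mj 0.09 marg 0.26 wrist [610. 289.  84.] [ 0.29  0.82  1.64  1.56  2.55 -2.18]
160 -1 130 mj 0.1 marg 0.17 wrist [623. 317.  84.] [ 0.33  0.85  1.58  1.5   2.64 -2.13]
170 -1 130 mj 0.12 marg 0.07 wrist [631. 346.  84.] [ 0.36  0.88  1.52  1.43  2.74 -2.09]
180 -1 120 mj 0.11 marg 0.05 wrist [656. 377. 117.] [ 0.39  0.89  1.43  1.08  2.76 -2.3 ]
```

```bash
python3 s.py 447 275 295 -22 0
```

```text
7.28 [ 0.128 -0.131  1.908  0.081  1.517 -0.299] [442.6 178.4 304.3] w 14.4 gf 97.7 [-0.  -0.3 -4.8]
[[-0.395, 0.905, -0.16], [0.911, 0.408, 0.061], [0.121, -0.122, -0.985]]
t cm [8.51 4.45 1.44] r deg [-9.4 -3.8 45.7]
```

drive_tool:
  steps:
    - {"tx": 0.5, "ty": 0.3, "tz": 0.1, "rx": -0.9, "ry": -0.4, "rz": 4, "fingers": -1}
    - {"tx": 1.6, "ty": 0.8, "tz": 0.3, "rx": -2, "ry": -0.8, "rz": 10, "fingers": -1}
    - {"tx": 3, "ty": 1.6, "tz": 0.5, "rx": -3.5, "ry": -1.4, "rz": 17, "fingers": -1}
    - {"tx": 4.4, "ty": 2.3, "tz": 0.7, "rx": -5, "ry": -2, "rz": 24, "fingers": -1}
    - {"tx": 5.7, "ty": 3, "tz": 1, "rx": -6.4, "ry": -2.6, "rz": 31, "fingers": -1}
    - {"tx": 7, "ty": 3.7, "tz": 1.2, "rx": -7.8, "ry": -3.1, "rz": 38, "fingers": -1}
    - {"tx": 8.2, "ty": 4.3, "tz": 1.4, "rx": -9, "ry": -3.6, "rz": 44, "fingers": -1}
    - {"tx": 8.5, "ty": 4.4, "tz": 1.4, "rx": -9.4, "ry": -3.8, "rz": 45.7, "fingers": -1}

```text
time: 8.28
tcp_pos: [446.4, 274.4, 295.3]
ee_rot: [-2.606, -1.754, 0.002]
contact_force: [0.0, -0.6, -4.6]
width: 14.3
gripper_force: 97.8
```

```bash
python3 s.py 457 377 250 -70 0
```

```text
8.28 [ 0.357 -0.09   1.881 -0.     1.352  0.743] [446.4 274.4 295.3] w 14.3 gf 97.8 [ 0.  -0.6 -4.6]
[[0.376, 0.927, -0.001], [0.927, -0.376, -0.001], [-0.001, -0.001, -1.0]]
t cm [ 9.91 -2.87  4.52] r deg [-0.   0.1 47.9]
```

drive_tool:
  steps:
    - {"tx": 0.6, "ty": -0.2, "tz": 0.2, "rx": 0, "ry": 0, "rz": 4, "fingers": -1}
    - {"tx": 2, "ty": -0.6, "tz": 1, "rx": 0, "ry": 0, "rz": 10, "fingers": -1}
    - {"tx": 3.6, "ty": -1, "tz": 2, "rx": 0, "ry": 0, "rz": 17, "fingers": -1}
    - {"tx": 5.2, "ty": -1.5, "tz": 3, "rx": 0, "ry": 0, "rz": 24, "fingers": -1}
    - {"tx": 6.8, "ty": -2, "tz": 4, "rx": 0, "ry": 0, "rz": 31, "fingers": -1}
    - {"tx": 8.2, "ty": -2.4, "tz": 4.8, "rx": 0, "ry": 0, "rz": 38, "fingers": -1}
    - {"tx": 9.5, "ty": -2.8, "tz": 5.4, "rx": 0, "ry": 0, "rz": 45, "fingers": -1}
    - {"tx": 9.9, "ty": -2.9, "tz": 5.5, "rx": 0, "ry": 0, "rz": 47.9, "fingers": -1}

```text
time: 9.28
tcp_pos: [456.7, 376.8, 239.6]
ee_rot: [3.094, 0.544, -0.004]
contact_force: [-0.4, -0.6, -4.3]
width: 14.4
gripper_force: 97.9
```

```bash
python3 s.py 457 377 240 -70 0; python3 - <<'E'
from h import *
for n in ["side","top"]:
    p=camera(n); b=np.array([457,377,120.])
    im=p["img"].copy()
    c=pr(p,[b+np.r_[R.from_euler("z",-7,degrees=True).apply([x,y,0])] for x,y in [(120,120),(120,-120),(-120,-120),(-120,120)]])
    cv2.polylines(im,[c.round().astype(int).reshape(-1,1,2)],True,(0,0,255),1)
    o=c.mean(0).astype(int); im=im[max(0,o[1]-100):o[1]+100,max(0,o[0]-100):o[0]+100]
    cv2.imwrite(f"pics/{n}_b.png",cv2.resize(im,(400,400)))
a=[cv2.imread(f"pics/{n}_b.png") for n in("side","top")]; cv2.imwrite("pics/both.png",cv2.convertScaleAbs(np.hstack(a),alpha=1.5,beta=15))
E
```

```text
9.28 [0.518 0.107 1.785 0.    1.253 1.741] [456.7 376.8 239.6] w 14.4 gf 97.9 [-0.4 -0.6 -4.3]
[[0.94, 0.341, -0.002], [0.341, -0.94, -0.001], [-0.003, 0.0, -1.0]]
t cm [ 0.03 -0.01 -0.04] r deg [ 0.   0.1 -0.1]
```

View pics/both.png

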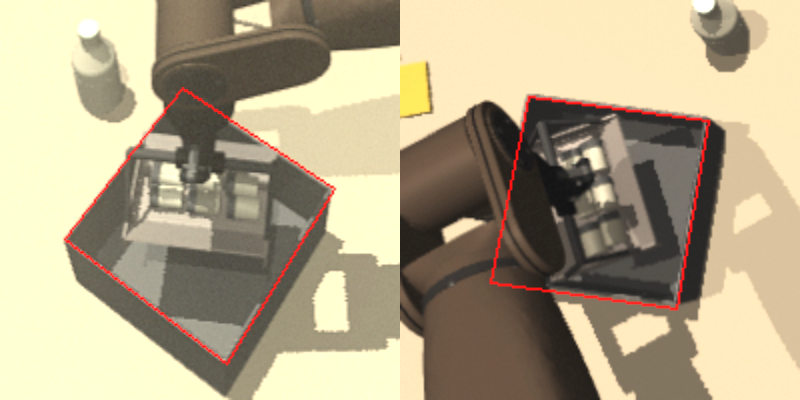

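The side and top views show the carrier level over the bin, with the projected rim outline (red) sitting on the real rim. Next I'll tip about the bar.

drive_tool:
  steps:
    - {"tx": 0, "ty": -0.1, "tz": 0, "rx": 4, "ry": 0, "rz": 0, "fingers": -1}
    - {"tx": 0, "ty": -0.2, "tz": 0, "rx": 10, "ry": 0, "rz": 0, "fingers": -1}
    - {"tx": 0, "ty": -0.3, "tz": 0, "rx": 16, "ry": 0, "rz": 0, "fingers": -1}
    - {"tx": 0, "ty": -0.4, "tz": -0.1, "rx": 22, "ry": 0, "rz": 0, "fingers": -1}
    - {"tx": 0, "ty": -0.5, "tz": -0.1, "rx": 28, "ry": 0, "rz": 0, "fingers": -1}
    - {"tx": 0, "ty": -0.6, "tz": -0.2, "rx": 33, "ry": 0, "rz": 0, "fingers": -1}
    - {"tx": 0, "ty": -0.7, "tz": -0.3, "rx": 38, "ry": 0, "rz": 0, "fingers": -1}
    - {"tx": 0, "ty": -0.8, "tz": -0.3, "rx": 42, "ry": 0, "rz": 0, "fingers": -1}

```text
time: 10.38
tcp_pos: [454.7, 383.2, 243.4]
ee_rot: [-2.379, -0.422, 0.16]
contact_force: [-0.5, -0.6, -4.5]
width: 14.7
gripper_force: 98.0
```

```bash
python3 s.py 453.5 386 245 -70 70
```

```text
10.38 [0.245 0.09  1.914 0.756 1.319 1.199] [454.7 383.2 243.4] w 14.7 gf 98.0 [-0.5 -0.6 -4.5]
[[0.939, 0.257, -0.229], [0.344, -0.698, 0.628], [0.002, -0.668, -0.744]]
t cm [-0.02 -0.33  0.08] r deg [28.1  0.   0.1]
```

drive_tool:
  steps:
    - {"tx": 0, "ty": 0, "tz": 0, "rx": 3, "ry": 0, "rz": 0, "fingers": -1}
    - {"tx": 0, "ty": -0.1, "tz": 0, "rx": 6, "ry": 0, "rz": 0, "fingers": -1}
    - {"tx": 0, "ty": -0.1, "tz": 0, "rx": 9, "ry": 0, "rz": 0, "fingers": -1}
    - {"tx": 0, "ty": -0.2, "tz": 0, "rx": 13, "ry": 0, "rz": 0, "fingers": -1}
    - {"tx": 0, "ty": -0.3, "tz": 0, "rx": 17, "ry": 0, "rz": 0, "fingers": -1}
    - {"tx": 0, "ty": -0.4, "tz": 0, "rx": 21, "ry": 0, "rz": 0, "fingers": -1}
    - {"tx": 0, "ty": -0.5, "tz": -0.1, "rx": 25, "ry": 0, "rz": 0, "fingers": -1}
    - {"tx": 0, "ty": -0.6, "tz": -0.1, "rx": 29, "ry": 0, "rz": 0, "fingers": -1}

```text
time: 11.38
tcp_pos: [453.7, 387.3, 248.5]
ee_rot: [-1.882, -0.335, 0.234]
contact_force: [-0.1, 0.2, -4.0]
width: 14.1
gripper_force: 98.4
```

```bash
python3 s.py 453 387 248 -70 95; python3 - <<'E'
from h import *
for n in ["side","top"]:
    p=camera(n); o=pr(p,[[457,377,120]])[0].astype(int); im=p["img"][max(0,o[1]-90):o[1]+90,max(0,o[0]-90):o[0]+90]
    cv2.imwrite(f"pics/{n}_c.png",cv2.resize(im,(400,400)))
    q=[spot_in(p,f"vial0_mid")]
    print(n,[(np.round(d["xyz"]).tolist(),round(d["score"],2)) for d in q[0]])
a=[cv2.imread(f"pics/{n}_c.png") for n in("side","top")]; cv2.imwrite("pics/both2.png",cv2.convertScaleAbs(np.hstack(a),alpha=1.5,beta=15))
E
```

```text
11.38 [0.133 0.212 1.971 1.176 1.548 0.923] [453.7 387.3 248.5] w 14.1 gf 98.4 [-0.1  0.2 -4. ]
[[0.939, 0.115, -0.323], [0.343, -0.306, 0.888], [0.003, -0.945, -0.327]]
t cm [-0.07  0.05  0.01] r deg [24.1  0.   0.2]
side []
top [([372.0, 398.0, 29.0], 0.58)]
```

View pics/both2.png

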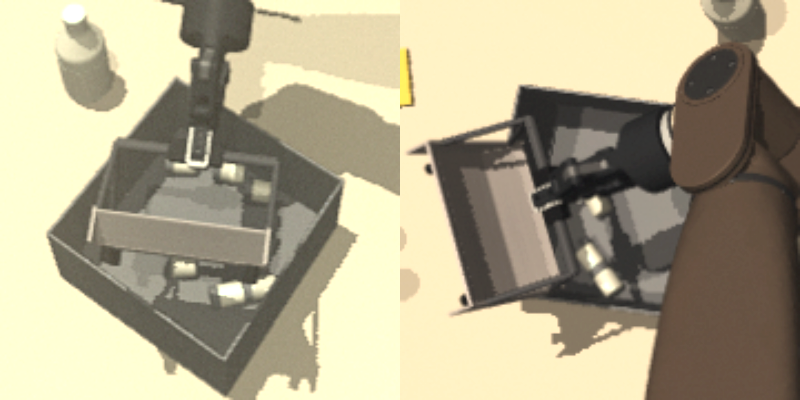

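The carrier looks empty in the top view. The side view shows six vials inside the bin: (183,168), (230,172), (260,188), (183,270), (232,293) and (262,287). I'll tip it a little further to be sure and then recheck the weight.

drive_tool:
  steps:
    - {"tx": 0, "ty": -0.1, "tz": 0, "rx": 6, "ry": 0, "rz": 0, "fingers": -1}
    - {"tx": 0, "ty": -0.1, "tz": 0, "rx": 12, "ry": 0, "rz": 0, "fingers": -1}
    - {"tx": 0, "ty": -0.2, "tz": 0, "rx": 17, "ry": 0, "rz": 0, "fingers": -1}
    - {"tx": 0, "ty": -0.2, "tz": 0, "rx": 17, "ry": 0, "rz": 0, "fingers": -1}
    - {"tx": 0, "ty": -0.2, "tz": 0, "rx": 17, "ry": 0, "rz": 0, "fingers": -1}

```text
time: 12.2
tcp_pos: [452.8, 389.2, 251.0]
ee_rot: [-1.589, -0.283, 0.27]
contact_force: [0.4, -0.4, -2.9]
width: 14.2
gripper_force: 98.6
```

```bash
python3 s.py 457 377 280 -70 0
```

```text
12.2 [0.114 0.324 1.985 1.382 1.72  0.812] [452.8 389.2 251. ] w 14.2 gf 98.6 [ 0.4 -0.4 -2.9]
[[0.939, 0.015, -0.343], [0.344, -0.034, 0.938], [0.002, -0.999, -0.037]]
t cm [-0.02 -2.85 -1.39] r deg [-87.9  -0.    0.2]
```

drive_tool:
  steps:
    - {"tx": 0, "ty": -0.8, "tz": 0, "rx": -6, "ry": 0, "rz": 0, "fingers": -1}
    - {"tx": 0, "ty": -2, "tz": 0, "rx": -16, "ry": 0, "rz": 0, "fingers": -1}
    - {"tx": 0, "ty": -3.2, "tz": 0, "rx": -26, "ry": 0, "rz": 0, "fingers": -1}
    - {"tx": 0, "ty": -4, "tz": -0.2, "rx": -36, "ry": 0, "rz": 0, "fingers": -1}
    - {"tx": 0, "ty": -4.5, "tz": -0.4, "rx": -46, "ry": 0, "rz": 0, "fingers": -1}
    - {"tx": 0, "ty": -4.7, "tz": -0.7, "rx": -56, "ry": 0, "rz": 0, "fingers": -1}
    - {"tx": 0, "ty": -4.7, "tz": -1, "rx": -66, "ry": 0, "rz": 0, "fingers": -1}
    - {"tx": 0, "ty": -4.7, "tz": -1.2, "rx": -76, "ry": 0, "rz": 0, "fingers": -1}

```text
time: 13.2
tcp_pos: [455.7, 379.2, 300.1]
ee_rot: [-2.894, -0.512, 0.049]
contact_force: [0.3, 0.1, -4.7]
width: 14.2
gripper_force: 98.1
```

```bash
python3 s.py 450 240 305 -25 0; python3 - <<'E'
from plan import *
q=np.array(D[-1][0])
for b,psi in [([450,240,316],-25),([480,60,300],-25),([500,-150,300],-25),([437,-350,200],-25),([437,-350,130],-25),([437,-350,130],-50),([437,-350,130],-74)]:
    q,c=ik(q,*tgt(b,np.radians(psi),0)); print(b,psi,c<1e-6,q.round(2))
E
```

```text
13.2 [0.438 0.034 1.76  0.21  1.332 1.61 ] [455.7 379.2 300.1] w 14.2 gf 98.1 [ 0.3  0.1 -4.7]
[[0.939, 0.336, -0.068], [0.343, -0.919, 0.192], [0.002, -0.204, -0.979]]
t cm [-5.31 12.51 -3.12] r deg [-11.1  -4.7 -44.8]
[450, 240, 316] -25 True [ 0.29 -0.13  1.9  -0.    1.37  0.73]
[480, 60, 300] -25 True [-0.09 -0.18  1.98  0.    1.35  0.35]
[500, -150, 300] -25 True [-0.49 -0.09  1.89  0.    1.34 -0.05]
[437, -350, 200] -25 True [-0.86  0.08  1.91  0.    1.15 -0.42]
[437, -350, 130] -25 True [-0.86  0.17  1.95 -0.    1.02 -0.42]
[437, -350, 130] -50 True [-0.86  0.17  1.95  0.    1.02  0.02]
[437, -350, 130] -74 True [-0.86  0.17  1.95  0.    1.02  0.44]
```

drive_tool:
  steps:
    - {"tx": 0, "ty": 0, "tz": 0, "rx": -6, "ry": 0, "rz": 0, "fingers": -1}
    - {"tx": 0, "ty": 0, "tz": 0, "rx": -11.8, "ry": 0, "rz": 0, "fingers": -1}
    - {"tx": 0, "ty": 0, "tz": 0, "rx": -11.8, "ry": 0, "rz": 0, "fingers": -1}

```text
time: 13.58
tcp_pos: [454.7, 380.7, 298.7]
ee_rot: [-3.086, -0.55, 0.002]
contact_force: [-0.0, 1.1, -3.6]
width: 14.1
gripper_force: 98.2
```

```bash
python3 s.py 470 60 305 -70 0;python3 s.py 437 -350 280 -70 0 | tail -1; python3 - <<'E'
from h import *
p=camera("top"); print([(np.round(d["xyz"]).tolist(),round(d["score"],2)) for d in spot_in(p,"vial0_mid")])
im=p["img"][170:310,90:260]; cv2.imwrite("pics/t3.png",cv2.convertScaleAbs(cv2.resize(im,None,fx=4,fy=4),alpha=1.5,beta=15))
E
```

```text
13.57 [0.523 0.065 1.721 0.007 1.355 1.74 ] [454.7 380.7 298.7] w 14.1 gf 98.2 [-0.   1.1 -3.6]
[[0.938, 0.346, -0.002], [0.346, -0.938, 0.006], [0.0, -0.007, -1.0]]
t cm [-9.65 30.62 -0.83] r deg [-0.4 -0.   0.2]
t cm [-26.91  67.97   1.43] r deg [-0.4 -0.   0.2]
[]
```

View pics/t3.png

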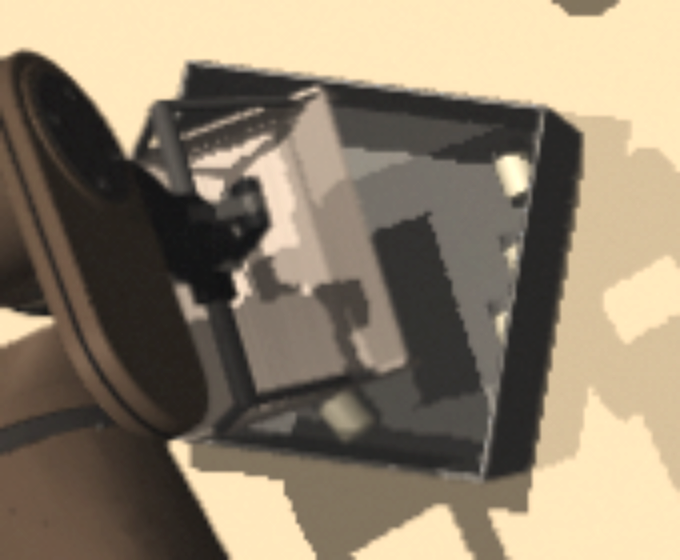

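The carrier interior is empty, and vials are visible in the bin at (515,175), (510,250), (500,325) and (345,415). I'll now traverse to the mat.

drive_tool:
  steps:
    - {"tx": -0.8, "ty": 2.5, "tz": -0.1, "rx": -0.4, "ry": 0, "rz": 0, "fingers": -1}
    - {"tx": -2.2, "ty": 7, "tz": -0.3, "rx": -0.4, "ry": 0, "rz": 0, "fingers": -1}
    - {"tx": -3.6, "ty": 12, "tz": -0.5, "rx": -0.4, "ry": 0, "rz": 0, "fingers": -1}
    - {"tx": -5.4, "ty": 17, "tz": -0.7, "rx": -0.4, "ry": 0, "rz": 0, "fingers": -1}
    - {"tx": -7, "ty": 22, "tz": -0.8, "rx": -0.4, "ry": 0, "rz": 0, "fingers": -1}
    - {"tx": -8.4, "ty": 26.8, "tz": -0.8, "rx": -0.4, "ry": 0, "rz": 0, "fingers": -1}
    - {"tx": -10, "ty": 31.5, "tz": -0.8, "rx": -0.4, "ry": 0, "rz": 0, "fingers": -1}
    - {"tx": -12, "ty": 36.3, "tz": -0.6, "rx": -0.4, "ry": 0, "rz": 0, "fingers": -1}

```text
time: 14.68
tcp_pos: [467.6, -4.8, 302.7]
ee_rot: [3.092, 0.546, 0.004]
contact_force: [-0.3, -0.1, -3.2]
width: 14.4
gripper_force: 98.3
```

drive_tool:
  steps:
    - {"tx": -2.3, "ty": 5, "tz": 0.2, "rx": 0, "ry": 0, "rz": 0, "fingers": -1}
    - {"tx": -4.6, "ty": 10, "tz": 0.5, "rx": 0, "ry": 0, "rz": 0, "fingers": -1}
    - {"tx": -7, "ty": 15, "tz": 0.8, "rx": 0, "ry": 0, "rz": 0, "fingers": -1}
    - {"tx": -9.4, "ty": 20, "tz": 1.2, "rx": 0, "ry": 0, "rz": 0, "fingers": -1}
    - {"tx": -11.8, "ty": 25, "tz": 1.6, "rx": 0, "ry": 0, "rz": 0, "fingers": -1}
    - {"tx": -13.8, "ty": 29.4, "tz": 2, "rx": 0, "ry": 0, "rz": 0, "fingers": -1}
    - {"tx": -14.8, "ty": 31.4, "tz": 2, "rx": 0, "ry": 0, "rz": 0, "fingers": -1}
    - {"tx": -14.9, "ty": 31.6, "tz": 2, "rx": 0, "ry": 0, "rz": 0, "fingers": -1}

```text
time: 15.68
tcp_pos: [435.9, -351.9, 283.1]
ee_rot: [3.093, 0.543, 0.002]
contact_force: [-0.1, -0.2, -3.5]
width: 14.1
gripper_force: 98.3
```

```bash
python3 s.py 435 -352 125 -70 0; python3 - <<'E'
from h import *
p=camera("side"); im=p["img"].copy(); m=np.array([435,-352,4.]); 
c=pr(p,[m+R.from_euler("z",16,degrees=True).apply([x,y,0]) for x,y in [(130,110),(130,-110),(-130,-110),(-130,110)]]+[m])
cv2.polylines(im,[c[:4].round().astype(int).reshape(-1,1,2)],True,(0,0,255),1)
o=c[4].astype(int); im=im[max(0,o[1]-110):o[1]+70,o[0]-110:o[0]+90]
cv2.imwrite("pics/m1.png",cv2.convertScaleAbs(cv2.resize(im,None,fx=3,fy=3),alpha=1.5,beta=15))
E
```

```text
15.68 [-8.600e-01  1.000e-03  1.815e+00  0.000e+00  1.324e+00  3.630e-01] [ 435.9 -351.9  283.1] w 14.1 gf 98.3 [-0.1 -0.2 -3.5]
[[0.94, 0.341, 0.001], [0.341, -0.94, -0.001], [0.001, 0.002, -1.0]]
t cm [-0.1  -0.05 15.81] r deg [ 0.1 -0.  -0.1]
```

View pics/m1.png

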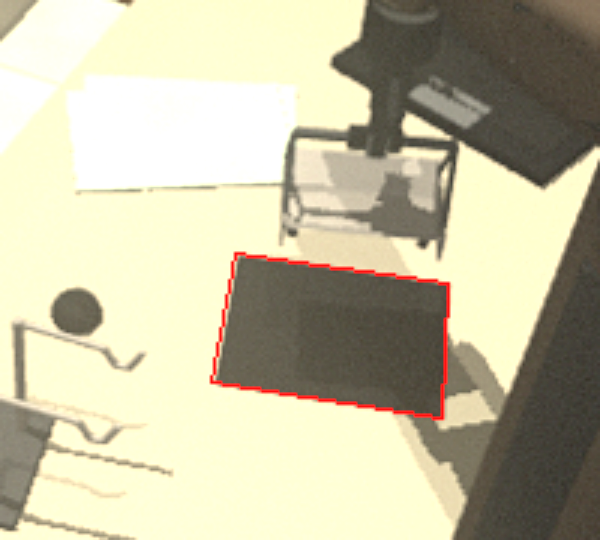

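The side view shows the mat outline matching and the carrier hanging level above it. I'll lower it.

drive_tool:
  steps:
    - {"tx": 0, "ty": 0, "tz": 3, "rx": 0, "ry": 0, "rz": 0, "fingers": -1}
    - {"tx": 0, "ty": 0, "tz": 7, "rx": 0, "ry": 0, "rz": 0, "fingers": -1}
    - {"tx": 0, "ty": 0, "tz": 11, "rx": 0, "ry": 0, "rz": 0, "fingers": -1}
    - {"tx": 0, "ty": 0, "tz": 14, "rx": 0, "ry": 0, "rz": 0, "fingers": -1}
    - {"tx": 0, "ty": 0, "tz": 15.5, "rx": 0, "ry": 0, "rz": 0, "fingers": -1}
    - {"tx": 0, "ty": 0, "tz": 16.2, "rx": 0, "ry": 0, "rz": 0, "fingers": -1}
    - {"tx": 0, "ty": 0, "tz": 16.6, "rx": 0, "ry": 0, "rz": 0, "fingers": -1}
    - {"tx": 0, "ty": 0, "tz": 16.6, "rx": 0, "ry": 0, "rz": 0, "fingers": -1}

```text
time: 16.73
tcp_pos: [437.2, -351.7, 118.1]
ee_rot: [3.089, 0.548, 0.002]
contact_force: [0.5, -0.0, -4.3]
width: 14.0
gripper_force: 98.3
```

drive_tool:
  steps:
    - {"tx": 0, "ty": 0, "tz": 0.2, "rx": 0, "ry": 0, "rz": 0, "fingers": -1}
    - {"tx": 0, "ty": 0, "tz": 0.4, "rx": 0, "ry": 0, "rz": 0, "fingers": -1}
    - {"tx": 0, "ty": 0, "tz": 0.4, "rx": 0, "ry": 0, "rz": 0, "fingers": -1}

```text
time: 17.1
tcp_pos: [436.7, -351.3, 113.0]
ee_rot: [3.091, 0.548, 0.0]
contact_force: [0.4, -0.8, -3.3]
width: 14.3
gripper_force: 98.3
```

drive_tool:
  steps:
    - {"tx": 0, "ty": 0, "tz": 0.2, "rx": 0, "ry": 0, "rz": 0, "fingers": -1}
    - {"tx": 0, "ty": 0, "tz": 0.2, "rx": 0, "ry": 0, "rz": 0, "fingers": -1}

```text
time: 17.35
tcp_pos: [437.0, -351.8, 112.5]
ee_rot: [3.09, 0.547, 0.001]
contact_force: [-1.6, 1.1, 4.3]
width: 14.2
gripper_force: 99.4
```

drive_tool:
  steps:
    - {"tx": 0, "ty": 0, "tz": 0.2, "rx": 0, "ry": 0, "rz": 0, "fingers": -1}
    - {"tx": 0, "ty": 0, "tz": 0.2, "rx": 0, "ry": 0, "rz": 0, "fingers": -1}

```text
time: 17.6
tcp_pos: [437.1, -351.9, 112.5]
ee_rot: [3.09, 0.548, -0.0]
contact_force: [-5.7, 4.2, 13.5]
width: 14.4
gripper_force: 100.9
```

It's down. I'll ease off, release and retreat.

drive_tool:
  squeeze: 20
  steps:
    - {"tx": 0, "ty": 0, "tz": -0.2, "rx": 0, "ry": 0, "rz": 0, "fingers": -1}
    - {"tx": 0, "ty": 0, "tz": -0.2, "rx": 0, "ry": 0, "rz": 0, "fingers": -1}
    - {"tx": 0, "ty": 0, "tz": -0.2, "rx": 0, "ry": 0, "rz": 0, "fingers": -0.4}
    - {"tx": 0, "ty": 0, "tz": -0.2, "rx": 0, "ry": 0, "rz": 0, "fingers": 0.3}
    - {"tx": 0, "ty": 0, "tz": -0.2, "rx": 0, "ry": 0, "rz": 0, "fingers": 0.5}
    - {"tx": 0, "ty": 0, "tz": -0.2, "rx": 0, "ry": 0, "rz": 0, "fingers": 0.5}
    - {"tx": 0, "ty": 0, "tz": -0.2, "rx": 0, "ry": 0, "rz": 0, "fingers": 0.5}

```text
time: 18.48
tcp_pos: [436.8, -351.3, 111.0]
ee_rot: [3.091, 0.548, 0.001]
contact_force: [-0.3, -1.0, -0.0]
width: 63.9
gripper_force: 0.0
```

drive_tool:
  steps:
    - {"tx": 0, "ty": 0, "tz": -1, "rx": 0, "ry": 0, "rz": 0, "fingers": 0.5}
    - {"tx": 0, "ty": 0, "tz": -4, "rx": 0, "ry": 0, "rz": 0, "fingers": 0.5}
    - {"tx": 0, "ty": 0, "tz": -8, "rx": 0, "ry": 0, "rz": 0, "fingers": 0.5}
    - {"tx": 0, "ty": 0, "tz": -13, "rx": 0, "ry": 0, "rz": 0, "fingers": 0.5}
    - {"tx": 0, "ty": 0, "tz": -18, "rx": 0, "ry": 0, "rz": 0, "fingers": 0.5}
    - {"tx": 0, "ty": 0, "tz": -18, "rx": 0, "ry": 0, "rz": 0, "fingers": 0.5}
    - {"tx": 0, "ty": 0, "tz": -18, "rx": 0, "ry": 0, "rz": 0, "fingers": 0.5}

```text
time: 19.35
tcp_pos: [436.5, -350.6, 291.3]
ee_rot: [3.09, 0.548, 0.001]
contact_force: [-0.2, 0.2, -0.8]
width: 63.9
gripper_force: 0.0
```

```bash
python3 - <<'E'
from h import *
p=camera("side"); im=p["img"]
a=[cv2.resize(im[100:260,300:500],(400,320)),cv2.resize(im[240:400,200:400],(400,320))]
cv2.imwrite("pics/f.png",cv2.convertScaleAbs(np.hstack(a),alpha=1.5,beta=15))
E
```

```text
(no output)
```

View pics/f.png

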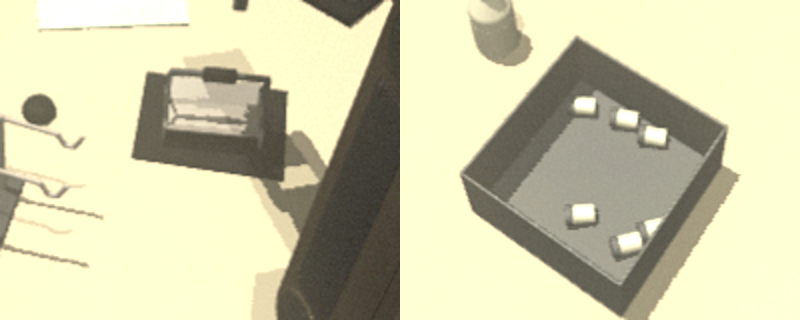

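The carrier stands upright and empty on the mat at (215,105), and all six vials lie in the bin. The bottle and mouse look undisturbed.

```bash
python3 -c "
from cell import manip
print(manip.finish_job())"
```

```text
the job is handed in; nothing more can be done
None
```

I handed the job in at about 19 s: all six vials are in the bin, the empty carrier stands upright and released on the middle of the mat, and the bottle and mouse look unmoved; no verdict was returned.

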